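Close the graphite furnace head

TASK

Close the graphite furnace head on its tube: with a fingertip push the eccentric's lever round until the cam is at its low point, with the lever pointing straight back, and only then push the sliding housing slowly and gently forward until it is fully home against the fixed housing. Push only, never pinching the lever, and keep off the fragile window on the back of the slide. Leave the bottle, the beaker and the tube case where they stand, and leave the cam at its low point.

Things in the scene. Friction and masses are not known exactly. Their poses are not given: they have to be found in the camera images.
- furnace: Fixed part of the furnace head: grey base plate, 12 mm thick, on the black bench. Origin at bench level under the tube's line; its x axis is forward, the closing direction, z up. In its frame (mm) the plate covers x -130..115, y -60..135; a rod support bar at the rear, x -124..-112, y -47..47, is 38 high; the cam pivot stands at x 30, y 95.
- fixed_top (a point): Middle of the top of the fixed contact housing, 90 mm above the bench, axes as the furnace's: an aluminium block 58 mm long (x) and 70 mm wide (y), with a 4 mm high brass port on it. The dark graphite tube, 8 mm thick, sticks 18 mm out of its rear (-x) face towards the slide, 45 mm above the bench.
- slide (a joint): Travel in m of the sliding contact housing along the furnace's +x: 0 = fully open, 0.055 = fully home (hard stop, face to face with the fixed housing). Starts between 0 and 0.022, stays where it is left, no spring, 4 N moves it. With the cam high its follower stops on the cam at 0.032 to 0.034; only with the cam at its low point does it reach 0.055. Too fast (0.12 m/s) counts as slamming.
- slide_back (a point): Middle of the free part of the slide's flat rear face, 76 mm above the bench: the place to push, towards +x (axes as the furnace's). The slide is an aluminium block 60 mm long (x) and 92 mm wide (y), top 90 mm above the bench; the bare rear face is free over its whole width from 60 to 90 mm height, above the window.
- follower (a point): Middle of the front face of the steel follower foot that runs against the cam's rim; 33 mm above the bench, axes as the furnace's. The foot is a bar 12 mm thick (x), 14 mm high, reaching from the slide's left (+y) side to 25 mm beyond this point. It travels with the slide.
- cam (a joint): Angle in rad of eccentric and lever about the upright pivot, growing anticlockwise from above. 0 = high point towards the follower, lever pointing forward (furnace +x); 1.57 = lever out to the left (+y); 3.14 = low point towards the follower, lever straight back (-x). Starts between 0 and 0.6, turns from -0.1 to 3.6, stays where it is left; 0.25 N m turns it (3.5 N at the handle).
- cam_pivot (a point): Point on the cam's pivot axis, 51 mm above the bench, axes as the furnace's. The eccentric is a dark steel disc, 52 mm diameter, 26 to 40 mm above the bench, its centre 12 mm off the pivot on the side away from the lever. The bolt head on the pivot reaches 69 mm above the bench.
- lever_grip (a point): Middle of the lever's light grey handle, 72 mm from the pivot, 51 mm above the bench; x points along the lever to its free end, z up. The lever is an upright steel bar, 6 mm wide, 40 to 62 mm above the bench, ending 100 mm from the pivot; with a handle scale on each side it is 16 mm wide from 46 to 98 mm off the pivot. Push one side with closed fingers; both sides pressed at once is pinching.
- bottle: White sample bottle, 40 mm diameter, 85 mm high, standing loose near the furnace. Origin at its foot. Bystander.
- beaker: Small glass beaker, 50 mm diameter, 60 mm high, loose. Origin at its foot. Bystander.
- tube_case: Flat grey plastic case for spare tubes, 60 x 40 x 22 mm, loose. Origin at the middle of its underside. Bystander.
- window (a point): Fragile quartz window in a round black holder, 28 mm diameter, sticking 15 mm out of the slide's rear face. This point is the centre of the holder where it meets the rear face, 45 mm above the bench (so it reaches from 31 to 59 mm height); it sticks out to the furnace's -x. Must not be touched. It travels with the slide.

How it is judged:
By the outcome, as a careful person would: the job done as asked, in the order asked, and still so for the second after the job is handed in, with the robot touching nothing.
It also fails if it takes over 53 s, if anything falls off the work surface, if the arm or the gripper's body presses on something with over 40 N, if the wrist force passes 120 N, or if a joint passes its speed limit or range.

ROBOT

A 6-joint arm with a two-finger parallel gripper is mounted at the origin on the work surface. World frame = base frame: x ahead of the robot, y to its left, z up, the work surface at z = 0. Lengths are in m, angles in rad, forces in N, time in s.
With the tool pointing down it reaches from about 0.4 to 0.925 m from the base axis. Payload 3.4 kg.
Tool frame: the origin (TCP) lies between the finger pads; the fingertips stand ctrl.tips_ahead ahead of it and the grasp point (between the pads) lies 2 mm behind it (ctrl.tips_ahead is the distance from the TCP to the fingertips, in m); z points along the fingers, y is the line along which they close (so a half turn about z gives the same grasp; the last joint's range is limited). The gripper opens to 85 mm and grips with 20 to 120 N. Pads are 22 mm wide; open, the fingers measure 114 mm over their backs; the gripper's body (76 mm by 85 mm) begins 54 mm behind the grasp point. The pads swing forward as they close: fully open they stand 13 mm farther back than shut.
Start: joints at [-1.409, 0.307, 1.506, -0, 1.328, -0.073], TCP at [0.134, -0.559, 0.248] pointing down, gripper open.
Joint ranges: [-3.12, 3.12], [-1.05, 2.28], [0.14, 2.33], [-1.42, 4.57], [0.1, 2.73], [-2.68, 2.68]. Speed limits (rad/s): [2.57, 2.57, 3.14, 3.14, 3.14, 3.14].

INTERFACE

Orientations are given as a rotation vector (axis times angle).
In Python, from workcell import ctrl gives the robot as it stands. The module is installed in compiled form; this text tells all that it offers. Calls block until the motion is done:
- ctrl.move_to(position, orientation): joint-space move of the TCP to a pose.
- ctrl.move_straight(position, rotation=None, max_speed=0.15): straight line of the TCP; rotation=None keeps the orientation; max_speed is the mean speed in m/s.
- ctrl.move_j(angles): joint-space move.
- ctrl.set_gripper(opening, force=None): opening from 0.0 (shut) to 1.0 (fully open); force is the grip in N (None keeps the last); returns when the fingers have stopped.
- ctrl.dwell(seconds).
- ctrl.solve_ik(position, orientation): joint angles nearest the present ones, or None.
- ctrl.state(): the state.
- ctrl.camera(name): name is "side" or "top"; returns a dict with "img" (480x640x3 uint8, blue, green, red), "z_map" (480x640 float32, m along the optical axis (not along the pixel's ray), 0 where there is no reading), "fx", "fy", "cx", "cy" (pixels), "extrinsics" (4x4, takes a point from camera to world coordinates). Camera axes: x right, y down, z forward; pixel columns grow to the right and rows downward; lengths in m; the calibration is good to about 2 mm. A picture is of the moment at which its call begins.
A pose or a line that the arm cannot do raises ctrl.Unreachable and nothing moves.
- ctrl.close_job(): hands the job in; it is judged then, once.
Trained networks look in the newest picture that a camera, given by its name, has taken for a name from the list of things; names that differ only in an ending like _2 or _b are one class to them, and where a whole thing is asked for, a point or a joint stands for the part that bears it (a point fixed in the world has none). Each returns a list of dicts, best first, with "p" (0 to 1); they miss things now and then, are a little off and sometimes report something else, mostly with a low value. They report only what shows in the picture. A call takes as long as a camera call.
- ctrl.look_for(camera, target): "pixel" ([column, row] in pixels, amid what is visible of it).
The state is a dict: "t": time; "qpos": joint angles; "joint_velocities": joint speeds; "joint_torque": joint torques, N m; "ee_pos": TCP position; "eef_rot": TCP orientation; "contact_force": force on the tool from outside, world axes, zero at the start; "moment": the same for the moment, N m; "finger_gap": opening from 0.0 (shut) to 1.0 (fully open); "grasp_force": force on a finger pad.
Only numpy, scipy, OpenCV 4.12 (cv2) and the standard library are available. Lean on these libraries where they do the work, as an engineer would, in place of code of your own. Each camera call takes 0.05 s, during which the arm holds its last target. There are 200 camera calls.

## Working session

There is one attempt and no reset: what is moved stays moved. The work goes in short steps, each a Python script; the robot and the scene stay as the last script left them, time stands still between calls to the robot, and variables do not carry over. Pictures are saved under pics/ and viewed, at most 10 in all, crops included, and the job is handed in when it is done.

```bash
mkdir -p pics
cat > h.py <<'E'
import numpy as np, cv2
from workcell import ctrl
def cam(n):
    return ctrl.camera(n)
def p3(c,px,z=None):
    u,v=int(round(px[0])),int(round(px[1]))
    w=c["z_map"][max(v-2,0):v+3,max(u-2,0):u+3]; w=w[w>0]
    d=np.median(w) if len(w) else 0
    p=np.array([(px[0]-c["cx"])/c["fx"]*d,(px[1]-c["cy"])/c["fy"]*d,d,1])
    return (c["extrinsics"]@p)[:3]
def cloud(c):
    v,u=np.mgrid[:480,:640]; d=c["z_map"]
    P=np.stack([(u-c["cx"])/c["fx"]*d,(v-c["cy"])/c["fy"]*d,d,np.ones_like(d)],-1)@c["extrinsics"].T
    return P[...,:3]
E
python3 - <<'E'
from h import *
print(ctrl.tips_ahead, ctrl.state()["t"], ctrl.state()["eef_rot"])
for n in ("top","side"):
    c=cam(n); cv2.imwrite(f"pics/{n}0.png",c["img"]); np.savez(f"{n}0.npz",**c)
    print(n,c["extrinsics"].round(3).tolist(),c["fx"])
    for t in "furnace fixed_top slide slide_back follower cam cam_pivot lever_grip bottle beaker tube_case window".split():
        r=ctrl.look_for(n,t)[:2]
        print(t,[(np.round(q["pixel"]).tolist(),round(q["p"],2),p3(c,q["pixel"]).round(3).tolist()) for q in r])
E
```

```text
0.017 0.0 [-3.11790478e+00 -3.67730772e-01  6.85131063e-05]
top [[-0.008, -0.995, 0.095, 0.538], [-1.0, 0.007, -0.009, 0.03], [0.008, -0.095, -0.995, 0.928], [0.0, 0.0, 0.0, 1.0]] 553.2744299156748
furnace [([349.0, 291.0], 0.68, [0.545, -0.029, 0.011])]
fixed_top []
slide [([370.0, 326.0], 0.89, [0.492, -0.055, 0.09])]
slide_back [([368.0, 325.0], 0.94, [0.494, -0.052, 0.09])]
follower [([370.0, 325.0], 0.7, [0.494, -0.055, 0.09])]
cam [([322.0, 260.0], 0.68, [0.593, 0.016, 0.068])]
cam_pivot [([351.0, 290.0], 0.94, [0.546, -0.032, 0.012]), ([275.0, 168.0], 0.46, [0.738, 0.089, 0.074])]
lever_grip [([320.0, 263.0], 0.68, [0.589, 0.019, 0.064])]
bottle [([277.0, 168.0], 0.88, [0.739, 0.086, 0.067]), ([368.0, 323.0], 0.49, [0.496, -0.053, 0.09])]
beaker [([460.0, 342.0], 0.97, [0.46, -0.212, 0.004]), ([367.0, 325.0], 0.72, [0.493, -0.05, 0.09])]
tube_case [([480.0, 261.0], 0.72, [0.592, -0.244, 0.022]), ([348.0, 292.0], 0.43, [0.543, -0.027, 0.011])]
window [([368.0, 324.0], 0.56, [0.495, -0.052, 0.09]), ([482.0, 263.0], 0.52, [0.589, -0.247, 0.022])]
side [[0.997, -0.051, 0.052, 0.55
[... 232 characters left out ...]
([287.0, 301.0], 0.65, [0.553, -0.08, 0.048]), ([247.0, 296.0], 0.64, [0.495, -0.103, 0.091])]
slide_back [([246.0, 295.0], 0.87, [0.493, -0.101, 0.09])]
follower [([248.0, 290.0], 0.89, [0.496, -0.091, 0.09])]
cam [([318.0, 255.0], 0.95, [0.608, 0.012, 0.057]), ([284.0, 302.0], 0.74, [0.548, -0.051, 0.014])]
cam_pivot [([282.0, 303.0], 0.63, [0.545, -0.051, 0.011]), ([320.0, 255.0], 0.41, [0.613, 0.013, 0.056])]
lever_grip [([320.0, 254.0], 0.68, [0.611, 0.012, 0.057])]
bottle [([390.0, 232.0], 0.83, [0.742, 0.071, 0.047])]
beaker [([225.0, 378.0], 0.86, [0.458, -0.187, 0.012])]
tube_case [([321.0, 410.0], 0.95, [0.591, -0.255, 0.023])]
window [([246.0, 291.0], 0.68, [0.493, -0.094, 0.09])]
```

View pics/top0.png

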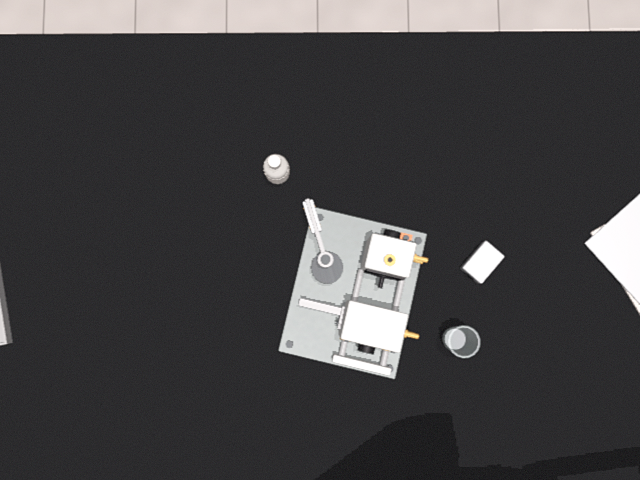

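View pics/side0.png

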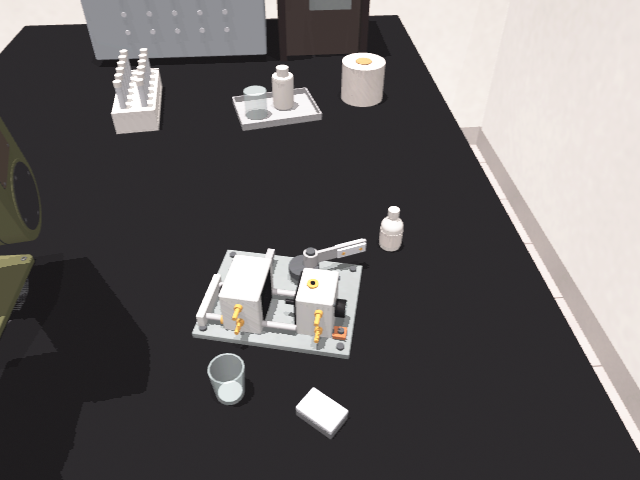

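Run:
```python
from h import *
c=dict(np.load("top0.npz")); P=cloud(c); z=P[...,2]; ok=c["z_map"]>0
def rects(lo,hi,n,mn=60):
    m=((z>lo)&(z<hi)&ok).astype(np.uint8); m=cv2.morphologyEx(m,cv2.MORPH_OPEN,np.ones((3,3)))
    k,l,s,_=cv2.connectedComponentsWithStats(m)
    for i in range(1,k):
        if s[i,4]>mn:
            q=P[l==i]; r=cv2.minAreaRect((q[:,:2]*1000).astype(np.float32))
            print(n,s[i,4],[np.round(x,1) for x in r], np.round(np.median(q,0)*1000))
rects(.083,.1,"z90");rects(.052,.074,"lever",20);rects(.008,.016,"plate",300);rects(.03,.043,"38",40)
```

```text
z90 1725 [array([597.8, -86.7]), array([70. , 60.3]), np.float64(76.2)] [597. -86.  90.]
z90 2449 [array([491.6, -60.6]), array([92.5, 60.4]), np.float64(76.1)] [492. -60.  90.]
lever 256 [array([743.8,  88.8]), array([31.4, 36.2]), np.float64(15.0)] [739.  85.  59.]
lever 356 [array([661.9,  31.6]), array([60.4, 17. ]), np.float64(16.3)] [663.  33.  60.]
lever 99 [array([635.3, -95.3]), array([21.4, 12.5]), np.float64(81.8)] [635. -95.  58.]
lever 248 [array([606.4,  11.8]), array([47.4, 22.2]), np.float64(2.0)] [598.  14.  64.]
lever 96 [array([ 458.4, -220.1]), array([10.6, 36.9]), np.float64(68.3)] [ 457. -223.   58.]
lever 126 [array([454.6, -51.4]), array([24.2, 13. ]), np.float64(77.2)] [455. -50.  57.]
plate 7197 [array([544.6, -35. ]), array([194.9, 245.2]), np.float64(76.1)] [555.  10.  12.]
plate 493 [array([ 550.7, -127.2]), array([18.5, 85.3]), np.float64(75.3)] [ 546. -127.   12.]
plate 959 [array([544.7, -75.3]), array([58.9, 48.4]), np.float64(76.0)] [543. -74.  12.]
plate 397 [array([445.3, -50.7]), array([58.6, 24.7]), np.float64(76.0)] [443. -46.  12.]
38 563 [array([579.7,   8. ]), array([44.6, 50.4]), np.float64(12.2)] [577.   6.  40.]
38 313 [array([520.8,  20.2]), array([69., 12.]), np.float64(76.1)] [521.  19.  40.]
38 490 [array([431.9, -45.9]), array([94., 21.]), np.float64(74.7)] [429. -43.  38.]
```

The top view shows the furnace turned about −14°. The lever points forward-left (handle near 312,215), the slide is nearly open (375,326), the bottle is at (277,168) and the beaker and case are to the right. Fitting the blocks and plate puts the furnace origin at (0.5429, −0.0732) and the cam at about 0.53 rad. I'll push the lever to about 3.0 rad first, then look.

```bash
cat >> h.py <<'E'
TH=np.radians(-13.9); O=np.array([.5429,-.0732])
R2=np.array([[np.cos(TH),-np.sin(TH)],[np.sin(TH),np.cos(TH)]])
def W(x,y,z): return np.r_[O+R2@np.array([x,y])/1000, z]   # furnace mm -> world
def rot(psi): return np.pi*np.array([np.cos(psi/2),np.sin(psi/2),0])
PIV=np.array([30.,95.])
def pose(a,d,tip=.046,r=70):   # tool x along lever, d mm behind its centre line
    p=PIV+r*np.array([np.cos(a),np.sin(a)])+d*np.array([np.sin(a),-np.cos(a)])
    return W(*p,tip+ctrl.tips_ahead), rot(a+TH)
def F(): return np.round(ctrl.state()["contact_force"],1)
def cam_angle(c):
    P=cloud(c); q=P[(P[...,2]>.05)&(P[...,2]<.066)][:,:2]
    q=(q-O)@R2*1000-PIV; r=np.hypot(*q.T); q=q[(r>50)&(r<102)]
    return q
E
python3 - <<'E'
from h import *
ctrl.set_gripper(0.0)
p,r=pose(.53,36); ctrl.move_to(p+[0,0,.12],r); ctrl.move_straight(p,r,.15)
print(ctrl.state()["t"],F(),ctrl.state()["qpos"])
p,r=pose(.53,25); ctrl.move_straight(p,r,.05); print(F())
for a in np.linspace(.53,1.2,5):
    p,r=pose(a,22.5); ctrl.move_straight(p,r,.05); print(round(a,2),F())
    if np.abs(F()).max()>20: break
print(ctrl.state()["t"])
c=cam("top"); cv2.imwrite("pics/top1.png",cv2.resize(c["img"][120:400,220:500],(560,560)))
E
```

```text
5.7583 [ 1.   0.7 -0.3] [-6.72616555e-02  6.05231400e-01  1.49885240e+00  2.42506430e-06
  1.03580824e+00  1.21631699e+00]
[ 0.4 -0.2 -0.6]
0.53 [ 1.3  0.  -0.5]
0.7 [ 0.3 -2.   2.5]
0.86 [-0.2 -2.1  0.9]
1.03 [ 0.6 -0.9 -0.2]
1.2 [ 0.9 -1.4  0.7]
7.975
```

View pics/top1.png

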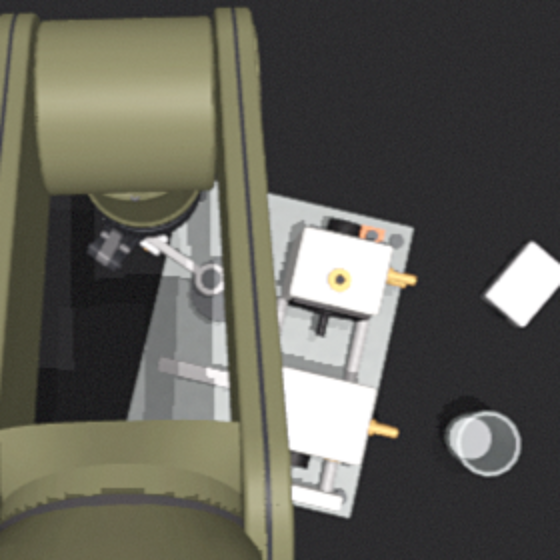

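The crop shows the lever has turned: bolt at (210,278), handle at (150,240), so about 1.2 rad as commanded. I'll carry on.

Run:
```python
from h import *
for a in np.linspace(1.2,3.04,12)[1:]:
    p,r=pose(a,22.5); ctrl.move_straight(p,r,.06); print(round(a,2),F())
    if np.abs(F()).max()>20: break
print(ctrl.state()["t"])
for n in("top","side"):
    c=cam(n); np.savez(n+"2.npz",**c); q=cam_angle(c); print(n,len(q))
    cv2.imwrite(f"pics/{n}2.png",cv2.resize(c["img"][180:400,200:460],(780,600)))
```

```text
1.37 [ 1.3 -1.2 -0.2]
1.53 [ 0.3 -0.4  0.9]
1.7 [ 0.2 -0.8  1. ]
1.87 [ 1.6 -0.9  0.8]
2.04 [ 0.2 -0.4  0.2]
2.2 [1.2 0.3 0.5]
2.37 [0.9 1.9 1.6]
2.54 [0.5 0.3 0.2]
2.71 [0.4 0.8 1. ]
2.87 [ 1.1 -0.  -0.1]
3.04 [ 0.5  2.3 -1.4]
11.9667
top 64
side 413
```

View pics/top2.png

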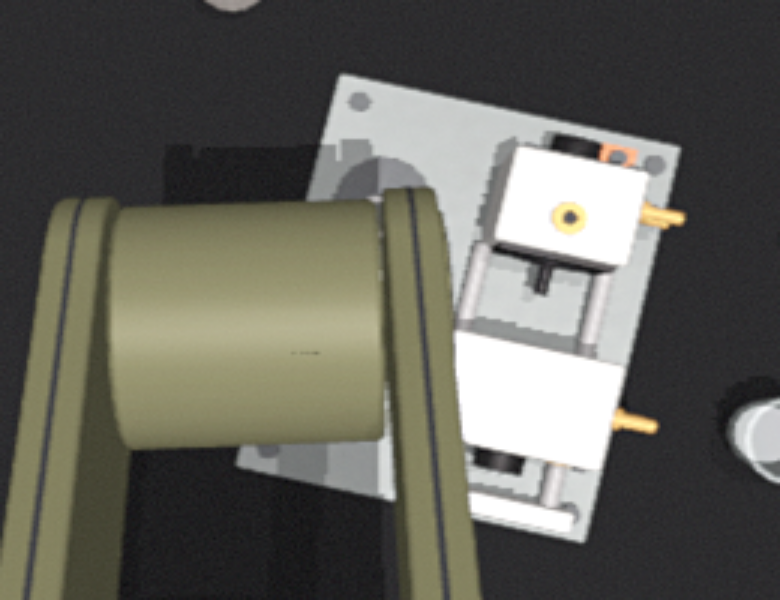

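View pics/side2.png

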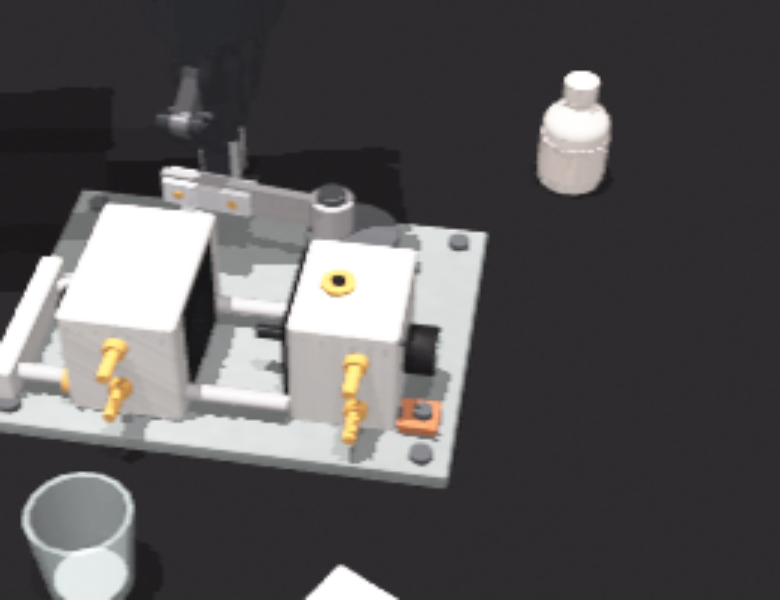

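The top view of the lever is hidden by the wrist. The side view shows the lever pointing nearly straight back (handle at 205,190, bolt at 333,195). I'll back off, swing clear and measure.

```bash
cat >> h.py <<'E'
def measure(tag):
    for n in("top","side"):
        c=cam(n); np.savez(f"{n}{tag}.npz",**c); P=cloud(c)
        m=(P[...,2]>.056)&(P[...,2]<.066)&(c["z_map"]>0)
        q=(P[m][:,:2]-O)@R2*1000; b=q-PIV; rr=np.hypot(*b.T); s=(rr>50)&(rr<97)&(q[:,1]>60); b=b[s]
        if len(b)>20:
            rc=cv2.minAreaRect(b.astype(np.float32)); md=b.mean(0)
            print(n,"lever n",len(b),"mean ang",round(np.arctan2(md[1],md[0])%6.283,3),"rect",np.round(rc[0],1),np.round(rc[1],1),round(rc[2],1))
        t=(P[...,2]>.086)&(P[...,2]<.093)
        q=(P[t][:,:2]-O)@R2*1000; 
        for nm,lo,hi in(("slide",-100,25),("fixed",15,100)):
            k=q[(q[:,0]>lo)&(q[:,0]<hi)&(abs(q[:,1])<30)]
            if len(k): print(" ",nm,np.round(np.percentile(k[:,0],[1,50,99]),1))
E
python3 - <<'E'
from h import *
p,r=pose(3.04,40); ctrl.move_straight(p,r,.1); p[2]+=.1; ctrl.move_straight(p,r,.2)
q=np.array(ctrl.state()["qpos"]); q0=q.copy(); q[0]+=.9; ctrl.move_j(q); print(ctrl.state()["t"])
measure(3)
E
```

```text
14.775
top lever n 309 mean ang 3.023 rect [-72.9   8.7] [15.9 47. ] 82.9
  slide [-82.  -53.1 -23.5]
  fixed [28.8 57.4 84.1]
side lever n 223 mean ang 3.077 rect [-72.7   6.4] [19.3 47.4] 84.1
  slide [-81.3 -51.4 -22.8]
  fixed [28.6 59.2 84.7]
```

Measured 3.02 rad for a commanded 3.04, so I'll finish to a commanded 3.16.

Run:
```python
from h import *
q=np.array(ctrl.state()["qpos"]); q[0]-=.9; ctrl.move_j(q)
p,r=pose(3.04,40); ctrl.move_straight(p,r,.15)
p,r=pose(3.0,22.5); ctrl.move_straight(p,r,.06)
p,r=pose(3.16,22.5); ctrl.move_straight(p,r,.03); print(F())
p,r=pose(3.16,40); ctrl.move_straight(p,r,.1); p[2]+=.1; ctrl.move_straight(p,r,.2)
q=np.array(ctrl.state()["qpos"]); q[0]+=.9; ctrl.move_j(q); print(ctrl.state()["t"])
measure(4)
```

```text
[1.9 1.6 0.5]
21.0583
top lever n 308 mean ang 3.13 rect [-73.2   0.8] [15.5 47. ] 89.4
  slide [-82.1 -52.8 -23.3]
  fixed [29.8 57.9 84. ]
side lever n 224 mean ang 3.187 rect [-73.4  -2.3] [20.7 46.7] 84.9
  slide [-81.3 -51.3 -22.8]
  fixed [28.9 59.1 84.6]
```

The cam is at 3.13 rad. Next is the gentle push on the bare rear face, above the window.

Run:
```python
from h import *
r=rot(np.pi+TH); z=.070+ctrl.tips_ahead
ctrl.move_to(W(-118,0,z+.09),r); ctrl.move_straight(W(-118,0,z),r,.12)
ctrl.dwell(.2); u=np.r_[R2[:,0],0]; f0=ctrl.state()["contact_force"]@u; print(ctrl.state()["t"],f0)
ctrl.move_straight(W(-98,0,z),r,.05)
x=-98; log=[]
for x in list(range(-92,-50,6))+list(np.arange(-52,-34,1.5)):
    ctrl.move_straight(W(x,0,z),r,.03); s=ctrl.state(); f=s["contact_force"]@u-f0
    tx=((np.array(s["ee_pos"])[:2]-O)@R2*1000)[0]; log.append((x,round(tx,1),round(f,1)))
    if f<-12: break
ctrl.dwell(.2); print(log,ctrl.state()["contact_force"]@u-f0,ctrl.state()["t"])
```

```text
24.1583 0.5538347303966947
[(-92, np.float64(-92.1), np.float64(-0.9)), (-86, np.float64(-86.8), np.float64(-3.3)), (-80, np.float64(-79.8), np.float64(-3.2)), (-74, np.float64(-73.5), np.float64(-2.2)), (-68, np.float64(-67.4), np.float64(-2.1)), (-62, np.float64(-61.5), np.float64(-2.5)), (-56, np.float64(-55.5), np.float64(-3.0)), (np.float64(-52.0), np.float64(-51.7), np.float64(-4.2)), (np.float64(-50.5), np.float64(-50.6), np.float64(-3.5)), (np.float64(-49.0), np.float64(-49.0), np.float64(-4.3)), (np.float64(-47.5), np.float64(-47.3), np.float64(-3.8)), (np.float64(-46.0), np.float64(-45.7), np.float64(-3.8)), (np.float64(-44.5), np.float64(-44.2), np.float64(-4.2)), (np.float64(-43.0), np.float64(-42.8), np.float64(-3.8)), (np.float64(-41.5), np.float64(-41.3), np.float64(-3.4)), (np.float64(-40.0), np.float64(-40.1), np.float64(-4.9)), (np.float64(-38.5), np.float64(-40.1), np.float64(-8.1)), (np.float64(-37.0), np.float64(-40.1), np.float64(-9.8)), (np.float64(-35.5), np.float64(-40.1), np.float64(-12.6))] -12.494690278104505 30.3917
```

Hard stop reached: the tool stays at −40.1 mm while the force rises. I'll back off and check.

Run:
```python
from h import *
r=rot(np.pi+TH); z=.070+ctrl.tips_ahead
ctrl.move_straight(W(-75,0,z),r,.1); ctrl.move_straight(W(-75,0,z+.1),r,.2)
q=np.array(ctrl.state()["qpos"]); q[0]+=.9; ctrl.move_j(q); print(ctrl.state()["t"],F())
measure(5)
c=dict(np.load("top5.npz")); cv2.imwrite("pics/top5.png",cv2.resize(c["img"][140:400,220:520],(690,598)))
```

```text
33.1083 [ 0.  -0.5  0.2]
top lever n 306 mean ang 3.13 rect [-73.3   0.8] [15.6 47.3] 89.4
  slide [-29.5  -2.5  24.4]
  fixed [15.6 49.5 84. ]
side lever n 223 mean ang 3.186 rect [-73.7  -1.8] [18.7 46.6] 88.6
  slide [-28.8  -1.8  24.5]
  fixed [15.8 50.8 84.6]
```

View pics/top5.png

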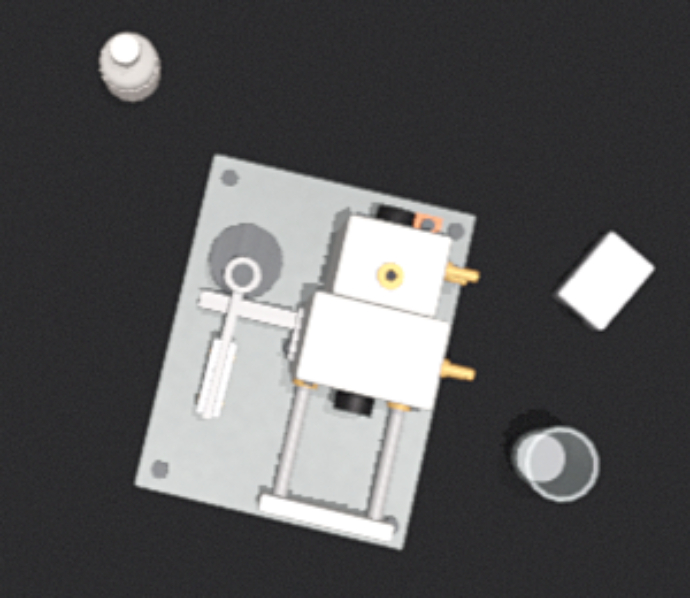

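The slide is face to face with the fixed housing (joint at about 390,300). The lever points straight back (handle at 215,378), the bystanders are where they were, and the robot is clear.

```bash
python3 -c "
from workcell import ctrl
print(ctrl.close_job())"
```

```text
the job is handed in; nothing more can be done
None
```

The furnace head is closed and the job is handed in: the lever was pushed round to about 3.13 rad (cam low, lever straight back), then the slide was pushed gently until it met its hard stop, with the bottle, beaker and case left where they stood.

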